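# Pack seven jar lids into the round kiln tray

## Robot

A 6-joint arm with a two-finger parallel gripper is mounted at the origin on the work surface. World frame = base frame: x ahead of the robot, y to its left, z up, the work surface at z = 0. Lengths are in m, angles in rad, forces in N, time in s.
With the tool pointing down it reaches from about 0.325 to 0.775 m from the base axis. Payload 9.3 kg.
Tool frame: the origin (TCP) lies at the very end of the fingers, on their centre line; the grasp point (between the pads) lies 19 mm behind it; z points along the fingers, y is the line along which they close (so a half turn about z gives the same grasp; the last joint's range is limited). The gripper opens to 85 mm and grips with 20 to 120 N. Pads are 22 mm wide; open, the fingers measure 114 mm over their backs; the gripper's body (76 mm by 85 mm) begins 54 mm behind the grasp point. The pads swing forward as they close: fully open they stand 13 mm farther back than shut.
Start: joints at [1.059, 0.259, 0.021, 1.334, 0, 1.418], TCP at [0.193, 0.515, 0.205] pointing down, gripper open.
Joint ranges: [-3.04, 3.04], [-0.91, 1.82], [-1.04, 1.36], [-1.92, 1.95], [-1.52, 1.45], [-3.14, 3.14]. Speed limits (rad/s): [2.22, 2.22, 2.79, 3.14, 3.14, 3.14].

## Interface

Orientations are given as a rotation vector (axis times angle).
In Python, from plant import env gives the robot as it stands. The module is installed in compiled form; this text tells all that it offers.
- The arm moves only by the shell command python3 -m jog 'ROWS' [FORCE]. ROWS is JSON, a list of rows, each an object with "translation": the shift along the tool's x, y, z in cm, a list of three; "spin": the turn about the tool's z in rad; "fingers": the closure, from 0 (fully open) to 1 (shut). A call has 1 to 8 rows; each row is the pose to reach, as a shift and turn from the pose commanded when the call began, along the tool's axes at that moment; what a row does not reach only later rows make up. A row lasts 1/8 s, in which the tool goes at most 62.5 mm and 10.7 degrees, less where a joint would pass 70% of its speed; a pose out of reach is approached as far as the arm can. A call with a gripper value outside its range is refused whole. The fingers move at their own pace and stop on an object; FORCE is the grip in N (left out, the last holds). Time passes only in rows, so rows that repeat a pose let the fingers close. It gives the time, the measured TCP pose, the force, the opening and the grip force at its end, in the units of the state.
- env.get_obs(): the state, without advancing time (a new reading comes with each control period).
- env.snapshot(name): name is "scene" or "side" or "wrist"; returns a dict with "frame" (400x640x3 uint8, red, green, blue), "K" (3x3 intrinsics, pixels), "xyz" and "orientation" of the camera in the world. Camera axes: x right, y down, z forward; pixel columns grow to the right and rows downward; lengths in m; the calibration is good to about 2 mm. A picture is of the moment at which its call begins. There is no depth.
- env.job_done(): hands the job in; it is judged then, once.
The state is a dict: "clock": time; "joint_positions": joint angles; "joint_vel": joint speeds; "joint_torque": joint torques, N m; "tool_pos": TCP position; "ee_rot": TCP orientation; "wrist_force": force on the tool from outside, world axes, zero at the start; "ft_torque": the same for the moment, N m; "width": finger opening in m; "gripper_force": force on a finger pad.
Only numpy, scipy, OpenCV 4.12 (cv2) and the standard library are available. Lean on these libraries where they do the work, as an engineer would, in place of code of your own. Each camera call takes 0.05 s, during which the arm holds its last target. There are 200 camera calls.

## Task

Load the round kiln tray for firing: all seven small knobbed jar lids must lie flat on its floor in a single layer, one in the middle and six round it; three are in it already but one of those was put down carelessly and may have to be shifted, and the other four stand about on the table and on the little turntable. Set the lids down gently, never let one drop, and do not disturb the larger lid, the jar, the bowl, the beaker and the brush.

Things in the scene. Friction and masses are not known exactly. Their poses are not given: they have to be found in the camera images.
- tray: a round low-walled fireclay kiln tray, heavy, does not move: outside 206 mm across and 30 mm high; flat floor 8 mm thick; wall 6 mm thick, so 194 mm across inside and 22 mm deep. Just room for seven small lids lying flat in one layer: one in the middle and six round it, with about 3.5 mm to spare between neighbours and at the wall. Origin: centre of the underside, z up.
- lid_a: a small round stoneware jar lid, bare bisque: flat disc 60 mm across and 12 mm thick, with an upright round knob 24 mm across standing on its middle and reaching 46 mm above the underside; 80 to 155 g. Origin: centre of the underside, z up. Starts flat in the tray against the wall, in good place, next to lid_c, its centre about 63.5 mm from the tray's centre and from lid_c.
- lid_b: a small round stoneware jar lid, bare bisque: flat disc 60 mm across and 12 mm thick, with an upright round knob 24 mm across standing on its middle and reaching 46 mm above the underside; 80 to 155 g. Origin: centre of the underside, z up. Starts flat in the tray, but loosely somewhere on the side away from lid_a and lid_c, usually lying across two places, so that the seven do not fit until it is shifted.
- lid_c: a small round stoneware jar lid, bare bisque: flat disc 60 mm across and 12 mm thick, with an upright round knob 24 mm across standing on its middle and reaching 46 mm above the underside; 80 to 155 g. Origin: centre of the underside, z up. Starts flat in the tray against the wall, in good place, next to lid_a.
- lid_d: a small round stoneware jar lid, bare bisque: flat disc 60 mm across and 12 mm thick, with an upright round knob 24 mm across standing on its middle and reaching 46 mm above the underside; 80 to 155 g. Origin: centre of the underside, z up. Starts on the table outside the tray, on either side.
- lid_e: a small round stoneware jar lid, bare bisque: flat disc 60 mm across and 12 mm thick, with an upright round knob 24 mm across standing on its middle and reaching 46 mm above the underside; 80 to 155 g. Origin: centre of the underside, z up. Starts on the table outside the tray, on either side.
- lid_f: a small round stoneware jar lid, bare bisque: flat disc 60 mm across and 12 mm thick, with an upright round knob 24 mm across standing on its middle and reaching 46 mm above the underside; 80 to 155 g. Origin: centre of the underside, z up. Starts on the table outside the tray, on either side.
- lid_g: a small round stoneware jar lid, bare bisque: flat disc 60 mm across and 12 mm thick, with an upright round knob 24 mm across standing on its middle and reaching 46 mm above the underside; 80 to 155 g. Origin: centre of the underside, z up. Starts on top of the turntable, its underside 40 mm above the table.
- turntable: a small metal banding wheel, heavy, does not move or turn: round top 80 mm across, 40 mm above the table; stands to the left or right of the tray. lid_g lies on it. Origin: centre of the underside.
- big_lid: bystander: a lid of the same make but larger, disc 80 mm across and 12 mm thick, knob 34 mm across up to 42 mm above the table; does not belong in the tray. Origin: centre of the underside.
- jar: bystander: a closed stoneware jar, 68 mm across, 115 mm high. Origin: centre of the underside.
- bowl: bystander: a small clay bowl, 80 mm across the rim, 48 mm high. Origin: centre of the underside.
- beaker: bystander: a bisque beaker, 68 mm across the rim, 95 mm high. Origin: centre of the underside.
- brush: bystander: a brush, 190 mm long, lying on the table beyond the tray. Origin: its middle, on the underside.
Mind the look-alikes: they are no part of the job. Leave any red or white look-alike of the tray alone.

How it is judged:
By the outcome, as a careful person would: the job done as asked, in the order asked, and still so for the second after the job is handed in, with the robot touching nothing.
It also fails if it takes over 72 s, if anything falls off the work surface, if the arm or the gripper's body presses on something with over 40 N, if the wrist force passes 120 N, or if a joint passes its speed limit or range.

## Working session

There is one attempt and no reset: what is moved stays moved. The work goes in short steps, Python scripts to look and compute and a shell command to move; the robot and the scene stay as the last step left them, time stands still between calls to the robot, and variables do not carry over. Pictures are saved under pics/ and viewed, at most 10 in all, crops included, and the job is handed in when it is done.

```bash
mkdir -p pics
cat > h.py <<'E'
import numpy as np, cv2
from scipy.spatial.transform import Rotation as R
from plant import env
def snap(n,f=None):
    s=env.snapshot(n)
    if f: cv2.imwrite('pics/'+f,s['frame'][:,:,::-1])
    return s
def rot(s):
    o=np.array(s['orientation'],float)
    return o if o.shape==(3,3) else R.from_rotvec(o).as_matrix()
def ray(s,u,v,z):
    d=rot(s)@np.linalg.inv(np.array(s['K']))@np.array([u,v,1.]); c=np.array(s['xyz'])
    return c+d*(z-c[2])/d[2]
def proj(s,p):
    q=np.array(s['K'])@rot(s).T@(np.array(p)-np.array(s['xyz'])); return q[:2]/q[2]
E
python3 - <<'E'
from h import *
for n in('scene','side'):
    s=snap(n,n+'0.png'); print(n,s['K'],s['xyz'],s['orientation'])
o=env.get_obs();print(o)
E
```

```text
scene [[506.95765014   0.         323.35545925]
 [  0.         506.95765014 201.00557762]
 [  0.           0.           1.        ]] [1.38834379 0.0341011  1.05946525] [-1.74141916 -1.88032635  0.6830235 ]
side [[381.63230417   0.         322.18896704]
 [  0.         381.63230417 202.08793799]
 [  0.           0.           1.        ]] [0.40265594 0.6870773  0.80588154] [-0.21220258  2.86701855 -1.15266635]
{'clock': 0.1, 'joint_positions': array([1.05939252e+00, 2.59142508e-01, 2.08419933e-02, 1.33373352e+00,
       1.58700811e-05, 1.41821597e+00]), 'joint_vel': array([ 0.00157432, -0.00083113,  0.0019494 , -0.00017143,  0.00079762,
       -0.00056644]), 'joint_torque': array([ 4.35527836e-03, -5.56690621e+01,  3.45071054e+01,  1.16397996e-02,
       -2.49214199e-04, -2.85063800e-05]), 'tool_pos': array([0.19298961, 0.51471658, 0.20492477]), 'ee_rot': array([-5.60544886e-01, -3.09075423e+00,  1.82965905e-03]), 'wrist_force': array([ 0.07303111,  0.02855174, -0.19499145]), 'ft_torque': array([-0.04771299, -0.02643158,  0.00292201]), 'gripper_force': 0.0, 'width': 0.08526610211932953}
```

View pics/scene0.png

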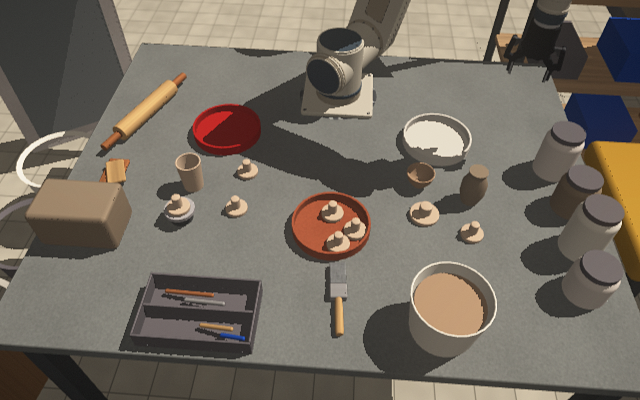

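View pics/side0.png

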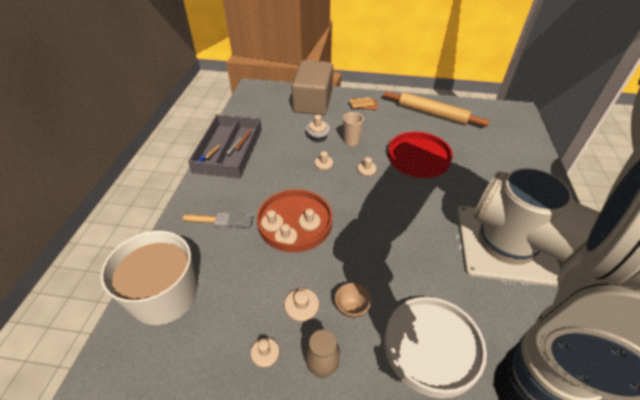

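Run:
```python
from h import *
s=snap('scene'); im=s['frame']; hsv=cv2.cvtColor(im,cv2.COLOR_RGB2HSV)
for u,v in [(247,160),(247,172),(332,204),(332,216),(472,224),(179,198),(310,230),(236,211),(420,180)]: print(u,v,im[v,u],hsv[v,u])
m=((hsv[:,:,0]<18)&(hsv[:,:,2]>185)&(hsv[:,:,1]>40)&(hsv[:,:,1]<125)).astype(np.uint8)
big=cv2.resize(im[140:260,150:500],None,fx=2.2,fy=2.2,interpolation=cv2.INTER_CUBIC)
mm=cv2.cvtColor(cv2.resize(m[140:260,150:500]*255,None,fx=2.2,fy=2.2),cv2.COLOR_GRAY2RGB)
cv2.imwrite('pics/crop.png',np.vstack([big,mm])[:,:,::-1])
n,l,st,c=cv2.connectedComponentsWithStats(m)
for i in range(1,n):
    if st[i,4]>60: print(st[i],c[i].round(1))
r=((hsv[:,:,0]<12)&(hsv[:,:,1]>140)).astype(np.uint8)
n,l,st,c=cv2.connectedComponentsWithStats(r)
for i in range(1,n):
    if st[i,4]>300: print('red',st[i],c[i].round(1))
```

```text
247 160 [233 203 167] [ 16  72 233]
247 172 [181 153 122] [ 16  83 181]
332 204 [225 194 158] [ 16  76 225]
332 216 [227 197 160] [ 17  75 227]
472 224 [219 188 153] [ 16  77 219]
179 198 [197 167 136] [ 15  79 197]
310 230 [180  92  61] [  8 169 180]
236 211 [228 198 162] [ 16  74 228]
420 180 [80 66 52] [15 89 80]
[497  33  17  13  99] [503.5  39. ]
[240 163  18  14 111] [250.9 171.2]
[229 195  19  20 179] [238.7 205.8]
[169 197  21  17 154] [182.  206.4]
[325 201  19  19 171] [335.4 211.3]
[410 201  29  23 339] [426.3 212.1]
[348 217  18  21 168] [357.9 228.4]
[467 221  17  20 155] [476.5 232.4]
[331 231  19  21 192] [341.3 242.2]
[ 415  274   68   62 3207] [448.8 304.8]
red [ 192  104   69   51 2787] [226.5 129. ]
red [ 292  192   79   68 2980] [326.2 224. ]
```

View pics/crop.png

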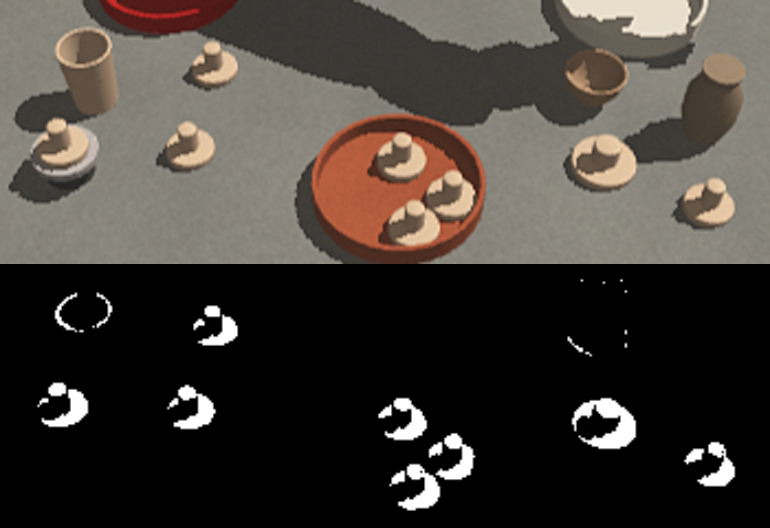

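The crop shows the pale knob tops at full-frame px (246,162), (235,199), turntable (176,197), (474.5,224), and in the tray (332,203), (356,220.5), (338,234); big lid at (425,206); tray centre near (331,225).

Run:
```python
from h import *
s=snap('scene')
for n,u,v,z in [('1',246.4,161.8,.046),('2',235,199.1,.046),('g',175.9,197.3,.086),('4',474.5,224.1,.046),('t1',332.3,203.2,.054),('t2',355.9,220.5,.054),('t3',337.7,234.1,.054),('big',425.5,206,.042)]:
    print(n,ray(s,u,v,z).round(4))
# tray rim: outer contour top
hsv=cv2.cvtColor(s['frame'],cv2.COLOR_RGB2HSV); m=((hsv[:,:,0]<12)&(hsv[:,:,1]>140)).astype(np.uint8)
m[:,:280]=0;m[:190]=0;m[262:]=0
c=max(cv2.findContours(m,0,1)[0],key=cv2.contourArea)
p=np.array([ray(s,*q,.03)[:2] for q in cv2.convexHull(c)[:,0]])
print('hull',cv2.minEnclosingCircle(p.astype(np.float32)))
w=snap('wrist','w0.png');print(w['K'],w['xyz'],w['orientation'], rot(w))
o=env.get_obs(); print(R.from_rotvec(o['ee_rot']).as_matrix().round(3))
for n,u,v,z in [('beaker',188,160,.095),('jar',477,173,.115),('bowl',421,174,.048)]: print(n,ray(s,u,v,z).round(3))
```

```text
1 [ 0.3898 -0.2393  0.046 ]
2 [ 0.53   -0.2456  0.046 ]
g [ 0.5704 -0.3845  0.086 ]
4 [0.5622 0.3772 0.046 ]
t1 [0.5295 0.0113 0.054 ]
t2 [0.5821 0.0744 0.054 ]
t3 [0.6289 0.0306 0.054 ]
big [0.5083 0.2566 0.042 ]
hull ((0.5782439708709717, 0.010874363593757153), 0.11145271360874176)
[[318.6763871    0.         312.71589495]
 [  0.         318.6763871  205.67447361]
 [  0.           0.           1.        ]] [0.11477668 0.54520352 0.37349311] [2.34768199 1.62755867 0.27072361] [[ 3.50934866e-01  8.85683019e-01  3.03990641e-01]
 [ 9.36399429e-01 -3.31611885e-01 -1.14846275e-01]
 [-9.10486408e-04  3.24960225e-01 -9.45727246e-01]]
[[-0.936  0.351 -0.   ]
 [ 0.351  0.936 -0.001]
 [ 0.    -0.001 -1.   ]]
beaker [ 0.445 -0.383  0.095]
jar [0.447 0.381 0.115]
bowl [0.398 0.25  0.048]
```

```bash
python3 -m jog '[{"translation":[-6,-4,0],"spin":0,"fingers":0.4},{"translation":[-26,-17,0],"spin":0,"fingers":0.4},{"translation":[-26,-17,0],"spin":0,"fingers":0.4},{"translation":[-26,-17,0],"spin":0,"fingers":0.4},{"translation":[-26,-17,0],"spin":0,"fingers":0.4},{"translation":[-26,-17,0],"spin":0,"fingers":0.4}]' 40; python3 -m jog '[{"translation":[-26,-17,0],"spin":0,"fingers":0.4},{"translation":[-26,-17,0],"spin":0,"fingers":0.4},{"translation":[-26,-17,0],"spin":0,"fingers":0.4},{"translation":[-26,-17,0],"spin":0,"fingers":0.4},{"translation":[-26,-17,0],"spin":0,"fingers":0.4},{"translation":[-26,-17,0],"spin":0,"fingers":0.4},{"translation":[-26,-17,0],"spin":0,"fingers":0.4}]'
python3 - <<'E'
from h import *
s=snap('wrist','w1.png'); print(s['xyz'],env.get_obs()['tool_pos'],env.get_obs()['ee_rot'])
for n,p in dict(l1=(.3898,-.2393,.046),l2=(.53,-.2456,.046),t1=(.5295,.0113,.054),t2=(.5821,.0744,.054),t3=(.6289,.0306,.054)).items(): print(n,proj(s,p))
E
```

```text
clock: 1.0
tool_pos: [0.379, 0.2615, 0.2054]
ee_rot: [0.57, 3.089, -0.001]
wrist_force: [-0.4, 0.3, 1.6]
width: 0.0513
gripper_force: 0.0
clock: 1.88
tool_pos: [0.5603, 0.0149, 0.2051]
ee_rot: [-0.56, -3.09, -0.0]
wrist_force: [0.4, 1.4, 0.3]
width: 0.051
gripper_force: 0.0
[0.48210799 0.04505097 0.37358603] [0.56006035 0.01534836 0.20542706] [-5.58677513e-01 -3.09088509e+00 -4.85082992e-04]
l1 [  9.81815878 110.80186771]
l2 [ 85.04283065 234.87566701]
t1 [297.81738096 155.62734203]
t2 [373.24205064 181.79402488]
t3 [347.41687284 234.30946577]
```

View pics/w1.png

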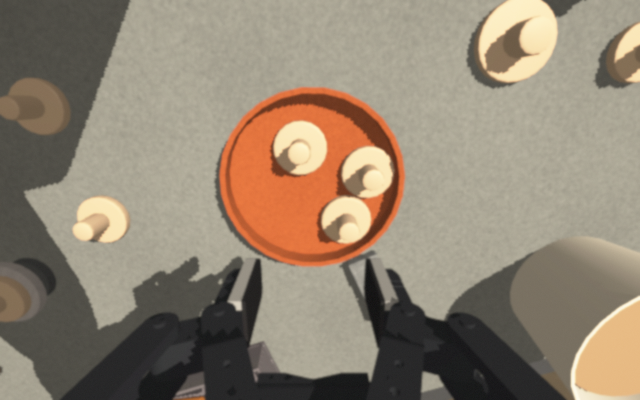

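The wrist view shows the tray centred near (312,177) with knob tops at (300,152), (373,178), (348,229), and table lids at (85,230) and (8,107) at left.

```bash
cat >> h.py <<'E'
def lids(s,lo=150,amin=200):
    "pale blobs: fit circle to hull at disc-top heights table/tray/turntable"
    hsv=cv2.cvtColor(s['frame'],cv2.COLOR_RGB2HSV)
    m=((hsv[:,:,0]>8)&(hsv[:,:,0]<26)&(hsv[:,:,2]>lo)&(hsv[:,:,1]>25)&(hsv[:,:,1]<125)).astype(np.uint8)
    m=cv2.morphologyEx(m,cv2.MORPH_OPEN,np.ones((3,3),np.uint8))
    out=[]
    for c in cv2.findContours(m,0,1)[0]:
        if cv2.contourArea(c)<amin: continue
        h=cv2.convexHull(c)[:,0]
        r=[]
        for z in (.012,.020):
            p=np.array([ray(s,*q,z)[:2] for q in h],np.float32)
            (x,y),rad=cv2.minEnclosingCircle(p); r.append((round(x,4),round(y,4),round(rad,4)))
        out.append((h.mean(0).round(),r))
    return out
def tray(s,z=.03):
    hsv=cv2.cvtColor(s['frame'],cv2.COLOR_RGB2HSV); m=((hsv[:,:,0]<13)&(hsv[:,:,1]>140)&(hsv[:,:,2]>60)).astype(np.uint8)
    c=max(cv2.findContours(m,0,1)[0],key=cv2.contourArea)
    p=np.array([ray(s,*q,z)[:2] for q in cv2.convexHull(c)[:,0]],np.float32)
    # algebraic circle fit
    A=np.c_[2*p,np.ones(len(p))]; a=np.linalg.lstsq(A,(p**2).sum(1),rcond=None)[0]
    return cv2.minEnclosingCircle(p),a[:2],np.sqrt(a[2]+a[0]**2+a[1]**2)
E
python3 - <<'E'
from h import *
s=snap('wrist')
print(tray(s))
for l in lids(s): print(l)
for u,v in[(300,152),(373,178),(348,229)]: print(ray(s,u,v,.054))
for u,v in[(85,230),(8,107)]: print(ray(s,u,v,.046))
E
```

```text
(((0.5691472887992859, 0.011122768744826317), 0.10293465852737427), array([0.56886545, 0.01103527]), np.float64(0.1023084659115479))
(array([431., 381.]), [(0.9161, 0.0681, 0.0189), (0.9065, 0.0676, 0.0185)])
(array([ 21., 373.]), [(0.6891, -0.4967, 0.0624), (0.6845, -0.4847, 0.061)])
(array([598., 343.]), [(0.9668, 0.3438, 0.0957), (0.956, 0.3372, 0.0935)])
(array([323., 335.]), [(0.7569, -0.0461, 0.1213), (0.7508, -0.0441, 0.1187)])
(array([359., 185.]), [(0.6057, 0.0541, 0.0628), (0.603, 0.0539, 0.0614)])
(array([302., 146.]), [(0.5284, 0.0121, 0.0307), (0.5274, 0.0128, 0.0301)])
(array([263., 205.]), [(0.6573, 0.0259, 0.3875), (0.6535, 0.0263, 0.3789)])
[0.52678137 0.01504279 0.054     ]
[0.57806231 0.07581704 0.054     ]
[0.62315172 0.0336641  0.054     ]
[ 0.52506395 -0.2421765   0.046     ]
[ 0.38624097 -0.23864908  0.046     ]
```

```bash
python3 -m jog '[{"translation":[3,-1.4,5],"spin":0,"fingers":0.4},{"translation":[3,-1.4,10],"spin":0,"fingers":0.4},{"translation":[3,-1.4,14],"spin":0,"fingers":0.4},{"translation":[3,-1.4,16],"spin":0,"fingers":0.4},{"translation":[3,-1.4,17],"spin":0,"fingers":0.4},{"translation":[3,-1.4,17.8],"spin":0,"fingers":0.4},{"translation":[3,-1.4,17.8],"spin":0,"fingers":0.4}]' 30
python3 - <<'E'
from h import *
s=snap('wrist','w2.png'); o=env.get_obs();print(o['tool_pos'],o['wrist_force'],proj(s,o['tool_pos']), proj(s,o['tool_pos']+np.array([0,0,.028])))
E
```

```text
clock: 2.85
tool_pos: [0.5277, 0.0118, 0.0277]
ee_rot: [0.56, 3.091, 0.0]
wrist_force: [-0.1, -0.5, 1.0]
width: 0.0507
gripper_force: 0.0
[0.52790455 0.01160853 0.02801883] [ 0.00879294 -0.13128955 -0.51821706] [311.16350014 248.4849802 ] [310.9054518  273.73567842]
```

View pics/w2.png

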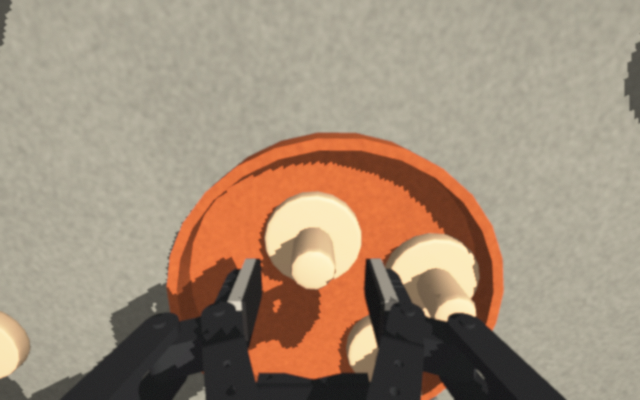

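Knob top sits at (314,268), midway between the pads (258–368), within 1–2 mm of the tool axis.

```bash
python3 -m jog '[{"translation":[0,0,0],"spin":0,"fingers":0.8},{"translation":[0,0,0],"spin":0,"fingers":0.8},{"translation":[0,0,0],"spin":0,"fingers":0.8},{"translation":[0,0,0],"spin":0,"fingers":0.8},{"translation":[0,0,-0.6],"spin":0,"fingers":0.8},{"translation":[0,0,-1.2],"spin":0,"fingers":0.8},{"translation":[0,0,-1.2],"spin":0,"fingers":0.8}]' 30
python3 - <<'E'
from h import *
s=snap('wrist','w3.png'); o=env.get_obs();print(o['tool_pos'],o['wrist_force'],o['width'],o['gripper_force'])
im=s['frame'];h=cv2.cvtColor(im,cv2.COLOR_RGB2HSV)
m=((h[:,:,0]>8)&(h[:,:,0]<26)&(h[:,:,2]>150)&(h[:,:,1]>25)&(h[:,:,1]<125)).astype(np.uint8)
n,l,st,c=cv2.connectedComponentsWithStats(m)
for i in range(1,n):
    if st[i,4]>200: print(st[i],c[i])
cv2.imwrite('pics/w3c.png',cv2.resize(im[150:350,200:440],None,fx=2,fy=2)[:,:,::-1])
print(proj(s,o['tool_pos']+np.array([0,0,.026])))
E
```

```text
clock: 3.78
tool_pos: [0.528, 0.0114, 0.0401]
ee_rot: [0.561, 3.09, 0.0]
wrist_force: [-0.1, 0.9, -0.6]
width: 0.0172
gripper_force: 0.0
[0.52776849 0.01138595 0.03978392] [0.3418308  0.26179512 0.30026937] 0.017016216722145202 0.0
[     0      0    640    400 163638] [321.49619893 156.82752172]
[ 268  186   91  111 5388] [317.00705271 226.28452116]
[ 373  225   96   93 5041] [430.1971831  268.69609205]
[276 256  14  48 374] [283.18181818 279.29946524]
[310.9376218  270.18917973]
```

View pics/w3c.png

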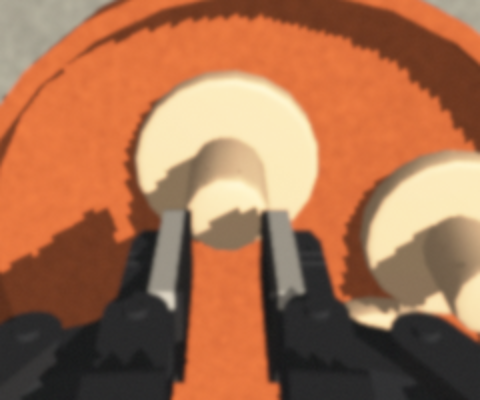

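Pads closed to 17 mm without the lid: it still lies in the tray, knob top at about (313,255); so the pads closed above the knob. I check where the fingertips really are.

Run:
```python
from h import *
s=snap('wrist'); o=env.get_obs(); T=R.from_rotvec(o['ee_rot']).as_matrix(); p=o['tool_pos']
for x in(.011,0,-.011):
  for z in(0,-.01,-.02,-.03,-.04):
    a=[proj(s,p+T@np.array([x,y,z])).round(0) for y in(-.0085,.0085)]; print(x,z,a[0],a[1])
c=snap('scene'); q=proj(c,p); print(q)
u,v=q.astype(int); cv2.imwrite('pics/sc.png',cv2.resize(c['frame'][v-60:v+40,u-60:u+60],None,fx=5,fy=5,interpolation=cv2.INTER_CUBIC)[:,:,::-1])
for z in(0,-.02,-.04): print(z,(proj(c,p+T@np.array([0,0,z]))-[u-60,v-60])*5)
```

```text
0.011 0 [296. 230.] [326. 230.]
0.011 -0.01 [296. 237.] [327. 237.]
0.011 -0.02 [295. 246.] [328. 246.]
0.011 -0.03 [293. 255.] [328. 255.]
0.011 -0.04 [292. 265.] [329. 265.]
0 0 [297. 247.] [326. 247.]
0 -0.01 [296. 255.] [326. 255.]
0 -0.02 [295. 264.] [327. 264.]
0 -0.03 [294. 275.] [328. 275.]
0 -0.04 [293. 286.] [329. 286.]
-0.011 0 [297. 264.] [325. 264.]
-0.011 -0.01 [296. 273.] [326. 273.]
-0.011 -0.02 [295. 283.] [327. 283.]
-0.011 -0.03 [294. 293.] [328. 293.]
-0.011 -0.04 [293. 306.] [329. 306.]
[332.24049462 206.2334397 ]
0 [301.2024731  301.16719848]
-0.02 [302.28554189 276.39835401]
-0.04 [303.39378093 251.05388772]
```

View pics/sc.png

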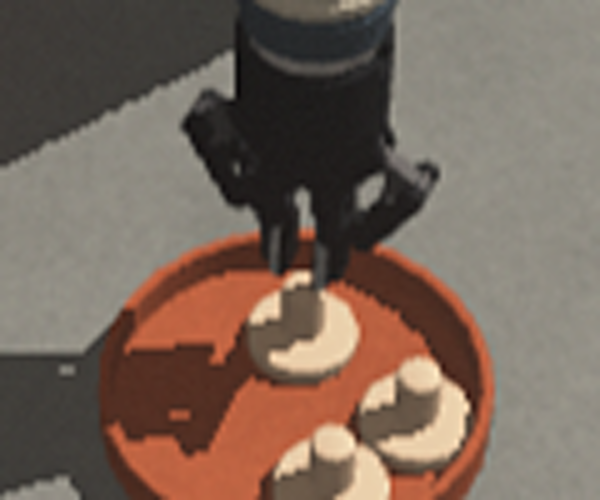

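The tips sit about 25 mm behind the reported TCP, so I go lower.

```bash
python3 -m jog '[{"translation":[0.1,0.1,0],"spin":0,"fingers":0.4},{"translation":[0.1,0.1,0],"spin":0,"fingers":0.4},{"translation":[0.1,0.1,1],"spin":0,"fingers":0.4},{"translation":[0.1,0.1,2],"spin":0,"fingers":0.4},{"translation":[0.1,0.1,2.6],"spin":0,"fingers":0.4},{"translation":[0.1,0.1,3],"spin":0,"fingers":0.4},{"translation":[0.1,0.1,3],"spin":0,"fingers":0.4}]' 30;  python3 -m jog '[{"translation":[0,0,0],"spin":0,"fingers":1},{"translation":[0,0,0],"spin":0,"fingers":1},{"translation":[0,0,0],"spin":0,"fingers":1},{"translation":[0,0,0],"spin":0,"fingers":1},{"translation":[0,0,0],"spin":0,"fingers":1}]' 30
```

```text
clock: 4.8
tool_pos: [0.5269, 0.0128, 0.0091]
ee_rot: [-0.56, -3.091, 0.0]
wrist_force: [-0.5, 0.1, 0.5]
width: 0.0512
gripper_force: 0.0
clock: 5.42
tool_pos: [0.5273, 0.0127, 0.0099]
ee_rot: [0.56, 3.09, 0.0]
wrist_force: [-1.0, 0.3, 6.3]
width: 0.0227
gripper_force: 29.4
```

```bash
python3 -m jog '[{"translation":[0,0,-0.5],"spin":0,"fingers":1},{"translation":[0,0,-1],"spin":0,"fingers":1},{"translation":[0.35,-1.5,-1],"spin":0,"fingers":1},{"translation":[0.7,-3,-1],"spin":0,"fingers":1},{"translation":[0.7,-3,-1],"spin":0,"fingers":1},{"translation":[0.7,-3,-0.8],"spin":0,"fingers":1}]'
python3 - <<'E'
from h import *
s=snap('wrist','w5.png'); o=env.get_obs();print(o['tool_pos'],o['wrist_force'],o['width'],o['gripper_force'])
for l in lids(s,200): print(l)
cv2.imwrite('pics/w5c.png',s['frame'][:,:,::-1])
print(tray(s))
E
```

```text
clock: 6.18
tool_pos: [0.51, -0.0133, 0.0176]
ee_rot: [0.562, 3.09, 0.0]
wrist_force: [-0.1, 0.2, -0.7]
width: 0.0232
gripper_force: 29.6
[ 0.50992612 -0.01302842  0.01719627] [-0.38268336 -0.54461964 -1.46203232] 0.023021302827058242 29.559415876865387
(array([ 34., 364.]), [(0.5257, -0.2369, 0.0339), (0.5214, -0.2253, 0.0323)])
(array([490., 299.]), [(0.5976, 0.0852, 0.0439), (0.59, 0.082, 0.0419)])
(array([315., 241.]), [(0.518, -0.0159, 0.0351), (0.514, -0.0144, 0.0335)])
(((0.5638483762741089, 0.01529108639806509), 0.10293055325746536), array([0.5656388 , 0.01243841]), np.float64(0.10161212815362708))
```

View pics/w5c.png

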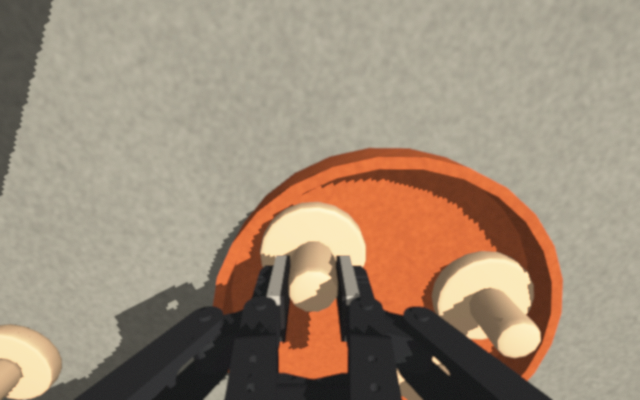

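The lid is held: knob top at (313,290) between the pads, disc spanning columns 262–366 with its far edge at row 203.

```bash
python3 -m jog '[{"translation":[0,0,0.4],"spin":0,"fingers":1},{"translation":[0,0,0.7],"spin":0,"fingers":1},{"translation":[0,0,0.8],"spin":0,"fingers":1}]'
python3 - <<'E'
from h import *
s=snap('wrist');o=env.get_obs();T=R.from_rotvec(o['ee_rot']).as_matrix()
print(o['tool_pos'],o['wrist_force'])
h=cv2.cvtColor(s['frame'],cv2.COLOR_RGB2HSV)
m=((h[:,:,0]>8)&(h[:,:,0]<26)&(h[:,:,2]>150)&(h[:,:,1]>25)&(h[:,:,1]<125)).astype(np.uint8)
m[:,:240]=0;m[:,400:]=0;m[245:]=0;m[:190]=0
c=max(cv2.findContours(m,0,1)[0],key=cv2.contourArea)[:,0]
c=c[(c[:,1]<242)&(c[:,1]<243)]
p=np.array([ray(s,*q,.020)[:2] for q in cv2.convexHull(c)[:,0]])
A=np.c_[2*p,np.ones(len(p))]; a=np.linalg.lstsq(A,(p**2).sum(1),rcond=None)[0]
print(a[:2],np.sqrt(a[2]+a[0]**2+a[1]**2), c.min(0),c.max(0))
E
```

```text
clock: 6.6
tool_pos: [0.5099, -0.0127, 0.0098]
ee_rot: [-0.56, -3.091, -0.0]
wrist_force: [-5.1, 0.1, 16.2]
width: 0.0229
gripper_force: 30.9
[ 0.50991581 -0.01266616  0.0098466 ] [-2.94866265 -0.07833842  6.93076834]
[ 0.50718629 -0.01053841] 0.028289526475837278 [262 202] [364 241]
```

```bash
python3 -m jog '[{"translation":[0,0,-0.1],"spin":0,"fingers":0.5},{"translation":[0,0,-0.1],"spin":0,"fingers":0.5},{"translation":[0,0,-2],"spin":0,"fingers":0.5},{"translation":[0,0,-6],"spin":0,"fingers":0.5},{"translation":[0,0,-10],"spin":0,"fingers":0.4},{"translation":[-2.4,-5.2,-10],"spin":0,"fingers":0.4},{"translation":[-4.8,-10.4,-10],"spin":0,"fingers":0.4},{"translation":[-9.5,-20.9,-10],"spin":0,"fingers":0.4}]'; python3 -m jog '[{"translation":[-3,-7,0],"spin":0,"fingers":0.4},{"translation":[-3,-7,0],"spin":0,"fingers":0.4},{"translation":[-3,-7,0],"spin":0,"fingers":0.4}]'
python3 - <<'E'
from h import *
s=snap('wrist','w6.png'); o=env.get_obs();print(o['tool_pos'],o['wrist_force'],o['width'])
for l in lids(s): print(l)
print(tray(s))
E
```

```text
clock: 7.65
tool_pos: [0.5224, -0.1909, 0.1097]
ee_rot: [0.559, 3.091, -0.0]
wrist_force: [0.9, 0.2, 0.6]
width: 0.0512
gripper_force: 0.0
clock: 8.02
tool_pos: [0.5254, -0.266, 0.1089]
ee_rot: [-0.563, -3.09, -0.001]
wrist_force: [0.7, 0.2, -0.4]
width: 0.0512
gripper_force: 0.0
[ 0.52549334 -0.26492461  0.10911917] [1.20596272 0.6459951  0.3569611 ] 0.05140470750946286
(array([193., 383.]), [(0.6788, -0.4686, 0.0263), (0.6718, -0.4616, 0.0255)])
(array([127., 292.]), [(0.5546, -0.4677, 0.0145), (0.5514, -0.4607, 0.0141)])
(array([187., 289.]), [(0.5766, -0.4089, 0.0368), (0.5727, -0.4037, 0.0357)])
(array([ 85., 189.]), [(0.448, -0.4489, 0.0481), (0.448, -0.4425, 0.0466)])
(array([607.,  74.]), [(0.5122, -0.0065, 0.0307), (0.5103, -0.0134, 0.0298)])
(array([383., 194.]), [(0.6548, -0.1424, 0.2562), (0.6485, -0.1452, 0.2484)])
(array([277.,  33.]), [(0.3868, -0.2403, 0.0286), (0.3887, -0.2402, 0.0277)])
(array([82., 83.]), [(0.3579, -0.3889, 0.0819), (0.3606, -0.3843, 0.0795)])
(((0.5662429332733154, -0.0159735269844532), 0.10150840878486633), array([ 0.56201905, -0.00504061]), np.float64(0.10031193291800207))
```

```bash
sed -i 's/(hsv\[:,:,1\]>25)/(hsv[:,:,1]>SMIN)/; s/^def lids/SMIN=45\ndef lids/' h.py
python3 - <<'E'
from h import *
s=snap('wrist'); im=s['frame']; hsv=cv2.cvtColor(im,cv2.COLOR_RGB2HSV)
o=env.get_obs();q=proj(s,[.525,-.242,.012]).astype(int);print(q,hsv[q[1]-15,q[0]],hsv[q[1]-90,q[0]])
for l in lids(s): print(l)
E
```

```text
[336 188] [ 25  37 255] [ 23  32 201]
(array([187., 289.]), [(0.5774, -0.4097, 0.036), (0.5735, -0.4044, 0.0349)])
(array([321., 190.]), [(0.5242, -0.247, 0.0311), (0.5219, -0.2466, 0.0301)])
(array([ 86., 191.]), [(0.4476, -0.4498, 0.0481), (0.4475, -0.4433, 0.0466)])
(array([604.,  91.]), [(0.5175, -0.0128, 0.0299), (0.5154, -0.0195, 0.029)])
(array([276.,  36.]), [(0.3865, -0.2405, 0.0286), (0.3884, -0.2403, 0.0277)])
```

```bash
sed -i 's/(hsv\[:,:,1\]>SMIN)/((hsv[:,:,1]>SMIN)|(hsv[:,:,2]>225))/; s/hsv\[:,:,0\]<26/hsv[:,:,0]<32/' h.py
python3 - <<'E'
from h import *
s=snap('wrist'); o=env.get_obs();print(o['tool_pos'])
for l in lids(s): print(l)
s['frame'][:]=s['frame']
hsv=cv2.cvtColor(s['frame'],cv2.COLOR_RGB2HSV)
cv2.imwrite('pics/w7.png',s['frame'][:,:,::-1])
E
```

```text
[ 0.52575991 -0.26406197  0.10954665]
(array([190., 289.]), [(0.57, -0.4039, 0.0435), (0.5663, -0.3988, 0.0422)])
(array([334., 188.]), [(0.5244, -0.247, 0.0311), (0.5221, -0.2466, 0.0301)])
(array([ 84., 187.]), [(0.4478, -0.4497, 0.048), (0.4477, -0.4432, 0.0465)])
(array([606.,  76.]), [(0.5123, -0.0067, 0.0308), (0.5104, -0.0135, 0.0298)])
(array([276.,  34.]), [(0.3865, -0.2404, 0.0285), (0.3883, -0.2402, 0.0277)])
```

View pics/w7.png

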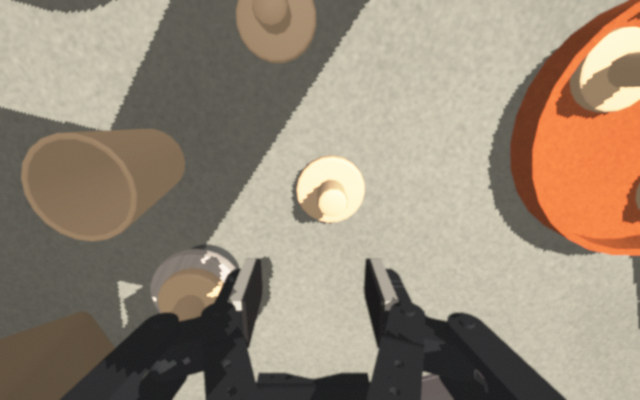

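Lid in the open at disc centre (331,189), knob (333,203); the turntable lid is at about (190,290) and the shaded lid at (276,25).

```bash
python3 -m jog '[{"translation":[0.8,1.6,4],"spin":0,"fingers":0.4},{"translation":[0.8,1.6,7],"spin":0,"fingers":0.4},{"translation":[0.8,1.6,9],"spin":0,"fingers":0.4},{"translation":[0.8,1.6,10],"spin":0,"fingers":0.4},{"translation":[0.8,1.6,10.4],"spin":0,"fingers":0.4},{"translation":[0.8,1.6,10.4],"spin":0,"fingers":0.4}]' 30;  python3 -m jog '[{"translation":[0,0,0],"spin":0,"fingers":1},{"translation":[0,0,0],"spin":0,"fingers":1},{"translation":[0,0,0],"spin":0,"fingers":1},{"translation":[0,0,0],"spin":0,"fingers":1},{"translation":[0,0,0],"spin":0,"fingers":1}]' 30
cat >> h.py <<'E'
def inhand(s,zrel):
    "centre of held disc (top plane at tcp z + zrel) in tool axes, from its far arc"
    o=env.get_obs();T=R.from_rotvec(o['ee_rot']).as_matrix();z=o['tool_pos'][2]+zrel
    v0=int(proj(s,o['tool_pos']+T@np.array([.012,0,-zrel]))[1])
    h=cv2.cvtColor(s['frame'],cv2.COLOR_RGB2HSV)
    m=((h[:,:,0]<32)&(h[:,:,0]>8)&((h[:,:,1]>SMIN)&(h[:,:,1]<125)|(h[:,:,2]>225))&(h[:,:,2]>75)).astype(np.uint8)
    m[:,:230]=0;m[:,410:]=0;m[v0:]=0
    c=max(cv2.findContours(m,0,1)[0],key=cv2.contourArea)
    c=cv2.convexHull(c)[:,0]; c=c[c[:,1]<v0-2]
    p=np.array([(T.T@(ray(s,*q,z)-o['tool_pos']))[:2] for q in c])
    from scipy.optimize import least_squares
    f=least_squares(lambda a:np.hypot(*(p-a).T)-.030,[0,0],loss='soft_l1',f_scale=.001)
    return f.x.round(4),np.abs(f.fun).mean().round(4),o['tool_pos'].round(4),o['wrist_force'].round(1),v0
E
python3 - <<'E'
from h import *
print(inhand(snap('wrist'),.007))
E
```

```text
clock: 8.93
tool_pos: [0.5242, -0.2476, 0.006]
ee_rot: [0.56, 3.091, -0.0]
wrist_force: [-0.0, 0.3, 0.2]
width: 0.0512
gripper_force: 0.0
clock: 9.55
tool_pos: [0.5242, -0.248, 0.0062]
ee_rot: [0.56, 3.09, -0.001]
wrist_force: [-0.9, 0.9, 5.7]
width: 0.0227
gripper_force: 29.3
(array([ 0.0884, -0.0056]), np.float64(0.0045), array([ 0.5242, -0.248 ,  0.0062]), array([-0.9,  1.4,  6.5]), 233)
```

```bash
python3 -m jog '[{"translation":[0,0,-1],"spin":0,"fingers":1},{"translation":[0,0,-5],"spin":0,"fingers":1},{"translation":[-0.3,6,-7],"spin":0,"fingers":1},{"translation":[-0.6,12,-7],"spin":0,"fingers":1},{"translation":[-0.9,18,-7],"spin":0,"fingers":1},{"translation":[-1.15,22,-7],"spin":0,"fingers":1},{"translation":[-1.15,23.9,-7],"spin":0,"fingers":1},{"translation":[-1.15,23.9,-4.5],"spin":0,"fingers":1}]'; python3 -m jog '[{"translation":[0,0,1],"spin":0,"fingers":1},{"translation":[0,0,1],"spin":0,"fingers":1}]'
python3 - <<'E'
from h import *
s=snap('wrist','w8.png');print(inhand(s,.007))
for l in lids(s): print(l)
print(tray(s))
E
```

```text
clock: 10.6
tool_pos: [0.6201, -0.0272, 0.052]
ee_rot: [0.557, 3.088, -0.0]
wrist_force: [0.6, -0.9, -1.5]
width: 0.0225
gripper_force: 29.8
clock: 10.85
tool_pos: [0.6179, -0.0287, 0.04]
ee_rot: [-0.562, -3.089, 0.0]
wrist_force: [-1.6, 1.0, -1.1]
width: 0.023
gripper_force: 29.8
(array([ 0.1126, -0.0037]), np.float64(0.0223), array([ 0.6184, -0.0288,  0.0407]), array([-0.5,  0.3, -1.8]), 235)
(array([313., 239.]), [(0.635, -0.0355, 0.0393), (0.6312, -0.0339, 0.0377)])
(array([413., 213.]), [(0.6317, 0.0352, 0.0341), (0.628, 0.0338, 0.0327)])
(array([456., 115.]), [(0.582, 0.0788, 0.0321), (0.5803, 0.0756, 0.0308)])
(array([274.,  58.]), [(0.5099, -0.0126, 0.0309), (0.5111, -0.012, 0.0297)])
(((0.569259524345398, 0.011289747431874275), 0.10292623937129974), array([0.56898153, 0.01127594]), np.float64(0.10244897597437949))
```

```bash
python3 - <<'E'
t=open('h.py').read()
t=t.replace("    c=max(cv2.findContours(m,0,1)[0],key=cv2.contourArea)\n    c=cv2.convexHull(c)[:,0]; c=c[c[:,1]<v0-2]",
"    q=proj(s,o['tool_pos']+T@np.array([.021,0,-zrel])); _,L=cv2.connectedComponents(m,connectivity=4); m=(L==L[int(q[1]),int(q[0])]).astype(np.uint8)\n    c=cv2.convexHull(max(cv2.findContours(m,0,1)[0],key=cv2.contourArea))[:,0]; c=c[c[:,1]<v0-2]")
open('h.py','w').write(t)
E
python3 - <<'E'
from h import *
s=snap('wrist');print(inhand(s,.006))
E
```

```text
(array([0.1073, 0.013 ]), np.float64(0.0199), array([ 0.6188, -0.0288,  0.0411]), array([ 0.4, -0.8, -1.9]), 233)
```

```bash
sed -i 's/((h\[:,:,1\]>SMIN)&(h\[:,:,1\]<125)|(h\[:,:,2\]>225))/((h[:,:,1]>SMIN)|(h[:,:,2]>225))\&(h[:,:,1]<125)/' h.py
python3 - <<'E'
from h import *
s=snap('wrist');print(inhand(s,.006))
E
```

```text
(array([0.0015, 0.0008]), np.float64(0.0002), array([ 0.6189, -0.0287,  0.0413]), array([ 0.3, -0.3, -1. ]), 233)
```

```bash
python3 -m jog '[{"translation":[-0.15,0,1],"spin":0,"fingers":1},{"translation":[-0.15,0,2],"spin":0,"fingers":1},{"translation":[-0.15,0,2.4],"spin":0,"fingers":1},{"translation":[-0.15,0,2.6],"spin":0,"fingers":1},{"translation":[-0.15,0,2.65],"spin":0,"fingers":1}]'
python3 - <<'E'
from h import *
s=snap('wrist');print(inhand(s,.006))
E
```

```text
clock: 11.62
tool_pos: [0.6196, -0.0285, 0.0143]
ee_rot: [-0.56, -3.091, 0.0]
wrist_force: [-4.0, 0.4, 7.4]
width: 0.0225
gripper_force: 30.3
(array([0.0013, 0.0011]), np.float64(0.0002), array([ 0.6196, -0.0285,  0.0143]), array([-2.2,  0.3,  1.3]), 233)
```

```bash
python3 -m jog '[{"translation":[-0,0,-0.1],"spin":0,"fingers":0.5},{"translation":[0,0,-0.1],"spin":0,"fingers":0.5},{"translation":[0,0,-2],"spin":0,"fingers":0.5},{"translation":[0,0,-6],"spin":0,"fingers":0.5},{"translation":[1.4,-2.8,-9.5],"spin":0,"fingers":0.4},{"translation":[4.2,-8.4,-9.5],"spin":0,"fingers":0.4},{"translation":[6.5,-13,-9.5],"spin":0,"fingers":0.4}]'; python3 -m jog '[{"translation":[3,-5.3,0],"spin":0,"fingers":0.4},{"translation":[6,-10,0],"spin":0,"fingers":0.4},{"translation":[7.9,-15,0],"spin":0,"fingers":0.4},{"translation":[7.9,-15,0],"spin":0,"fingers":0.4},{"translation":[7.9,-15,0],"spin":0,"fingers":0.4}]'
python3 - <<'E'
from h import *
s=snap('wrist');o=env.get_obs();print(o['tool_pos'])
hsv=cv2.cvtColor(s['frame'],cv2.COLOR_RGB2HSV)
q=proj(s,[.3875,-.239,.012]).astype(int);print(q,hsv[q[1]-15,q[0]],hsv[q[1]-15,q[0]+60],hsv[q[1]-15,q[0]-60])
for lo in(90,110,150):
  for l in lids(s,lo): print(lo,l)
E
```

```text
clock: 12.55
tool_pos: [0.5125, -0.1285, 0.1095]
ee_rot: [0.559, 3.09, -0.001]
wrist_force: [0.4, -1.3, 0.6]
width: 0.0511
gripper_force: 0.0
clock: 13.18
tool_pos: [0.387, -0.2404, 0.1092]
ee_rot: [0.562, 3.09, -0.0]
wrist_force: [0.6, 0.2, 0.7]
width: 0.0511
gripper_force: 0.0
[ 0.38733076 -0.23988469  0.1090718 ]
[313 197] [ 16  88 177] [ 24  30 219] [ 23  29 107]
90 (array([192., 386.]), [(0.5411, -0.4435, 0.0272), (0.5341, -0.4365, 0.0264)])
90 (array([594., 341.]), [(0.6392, -0.0139, 0.056), (0.6293, -0.0198, 0.0543)])
90 (array([191., 292.]), [(0.4408, -0.396, 0.046), (0.4368, -0.3904, 0.0446)])
90 (array([600., 235.]), [(0.5285, -0.0024, 0.0422), (0.5219, -0.0086, 0.041)])
90 (array([311., 196.]), [(0.3853, -0.2397, 0.0311), (0.383, -0.2388, 0.0302)])
110 (array([192., 386.]), [(0.5413, -0.443, 0.0268), (0.5343, -0.436, 0.026)])
110 (array([594., 341.]), [(0.6392, -0.0139, 0.056), (0.6293, -0.0198, 0.0543)])
110 (array([192., 294.]), [(0.4408, -0.396, 0.046), (0.4368, -0.3904, 0.0446)])
110 (array([600., 235.]), [(0.5285, -0.0024, 0.0422), (0.5219, -0.0086, 0.041)])
110 (array([311., 196.]), [(0.3853, -0.2397, 0.0311), (0.383, -0.2388, 0.0302)])
150 (array([190., 388.]), [(0.5428, -0.4431, 0.0245), (0.5357, -0.4361, 0.0238)])
150 (array([596., 339.]), [(0.6398, -0.0128, 0.0551), (0.6298, -0.0188, 0.0534)])
150 (array([603., 232.]), [(0.528, -0.0007, 0.0416), (0.5214, -0.0071, 0.0403)])
150 (array([312., 196.]), [(0.3862, -0.2399, 0.0304), (0.3838, -0.239, 0.0295)])
```

```bash
python3 -m jog '[{"translation":[0.2,0,4],"spin":0,"fingers":0.4},{"translation":[0.2,0,7],"spin":0,"fingers":0.4},{"translation":[0.2,0,9],"spin":0,"fingers":0.4},{"translation":[0.2,0,10],"spin":0,"fingers":0.4},{"translation":[0.2,0,10.4],"spin":0,"fingers":0.4},{"translation":[0.2,0,10.4],"spin":0,"fingers":1},{"translation":[0.2,0,10.4],"spin":0,"fingers":1},{"translation":[0.2,0,10.4],"spin":0,"fingers":1}]';  python3 -m jog '[{"translation":[0,0,0],"spin":0,"fingers":1},{"translation":[0,0,0],"spin":0,"fingers":1}]'
```

```text
clock: 14.22
tool_pos: [0.3855, -0.2397, 0.0057]
ee_rot: [0.56, 3.09, -0.001]
wrist_force: [0.4, 0.6, 6.2]
width: 0.0223
gripper_force: 29.7
clock: 14.48
tool_pos: [0.3855, -0.2397, 0.0057]
ee_rot: [0.56, 3.09, -0.001]
wrist_force: [0.4, 2.4, 6.5]
width: 0.0224
gripper_force: 29.7
```

```bash
python3 -m jog '[{"translation":[0,0,-1],"spin":0,"fingers":1},{"translation":[0,0,-5],"spin":0,"fingers":1},{"translation":[-0.8,3,-9],"spin":0,"fingers":1},{"translation":[-2.3,8.2,-9],"spin":0,"fingers":1},{"translation":[-3.9,14,-9],"spin":0,"fingers":1},{"translation":[-5.5,19.6,-9],"spin":0,"fingers":1},{"translation":[-7,25,-9],"spin":0,"fingers":1},{"translation":[-8.4,29.9,-9],"spin":0,"fingers":1}]'; python3 -m jog '[{"translation":[0,0,2],"spin":0,"fingers":1},{"translation":[0,0,4],"spin":0,"fingers":1},{"translation":[0,0,5],"spin":0,"fingers":1},{"translation":[0,0,5],"spin":0,"fingers":1}]'
python3 - <<'E'
from h import *
s=snap('wrist','w9.png');print(inhand(s,.006))
for l in lids(s): print(l)
print(tray(s))
E
```

```text
clock: 15.48
tool_pos: [0.5695, 0.0127, 0.0955]
ee_rot: [0.56, 3.091, -0.0]
wrist_force: [0.8, -1.0, -1.6]
width: 0.0225
gripper_force: 29.8
clock: 15.98
tool_pos: [0.5682, 0.0108, 0.0448]
ee_rot: [-0.561, -3.09, 0.0]
wrist_force: [-0.4, -0.0, -0.6]
width: 0.0224
gripper_force: 29.9
(array([0.0014, 0.0009]), np.float64(0.0003), array([0.5687, 0.0107, 0.0454]), array([ 0.9, -0.4, -1.1]), 234)
(array([358., 229.]), [(0.6092, 0.0343, 0.0797), (0.6044, 0.0346, 0.0766)])
(array([246., 157.]), [(0.5116, -0.0134, 0.0314), (0.5107, -0.0113, 0.0301)])
(array([634.,  20.]), [(0.5124, 0.2219, 0.0089), (0.5115, 0.2147, 0.0085)])
(((0.5687111616134644, 0.011400585994124413), 0.10270217061042786), array([0.5679655 , 0.01212113]), np.float64(0.10157304715639831))
```

```bash
python3 -m jog '[{"translation":[-0.15,0,1.2],"spin":0,"fingers":1},{"translation":[-0.15,0,2.4],"spin":0,"fingers":1},{"translation":[-0.15,0,2.9],"spin":0,"fingers":1},{"translation":[-0.15,0,3.1],"spin":0,"fingers":1},{"translation":[-0.15,0,3.15],"spin":0,"fingers":1}]'
python3 - <<'E'
from h import *
s=snap('wrist');print(inhand(s,.006))
E
```

```text
clock: 16.65
tool_pos: [0.5697, 0.0105, 0.0137]
ee_rot: [-0.56, -3.091, 0.0]
wrist_force: [-4.2, 0.3, 5.9]
width: 0.0225
gripper_force: 30.4
(array([0.0008, 0.0009]), np.float64(0.0003), array([0.5698, 0.0105, 0.0138]), array([-2.7,  0.3,  3.5]), 233)
```

```bash
python3 -m jog '[{"translation":[0,0,-0.1],"spin":0,"fingers":0.5},{"translation":[0,0,-0.1],"spin":0,"fingers":0.5},{"translation":[0,0,-2],"spin":0,"fingers":0.5},{"translation":[0,0,-7],"spin":0,"fingers":0.5},{"translation":[-1,-3,-12],"spin":0,"fingers":0.4},{"translation":[-3,-8.5,-14],"spin":0,"fingers":0.4},{"translation":[-5,-14,-14],"spin":0,"fingers":0.4},{"translation":[-6.7,-18.4,-14],"spin":0,"fingers":0.4}]'; python3 -m jog '[{"translation":[-2,-5.5,0],"spin":0,"fingers":0.4},{"translation":[-4,-11,0],"spin":0,"fingers":0.4},{"translation":[-6.7,-18.4,0],"spin":0,"fingers":0.4},{"translation":[-6.7,-18.4,0],"spin":0,"fingers":0.4},{"translation":[-6.7,-18.4,0],"spin":0,"fingers":0.4}]'
python3 - <<'E'
from h import *
s=snap('wrist','w10.png');o=env.get_obs();print(o['tool_pos'])
hsv=cv2.cvtColor(s['frame'],cv2.COLOR_RGB2HSV)
q=proj(s,[.566,-.381,.052]).astype(int);print(q)
for lo in(90,150):
  m=((hsv[:,:,0]>8)&(hsv[:,:,0]<32)&(hsv[:,:,2]>lo)&((hsv[:,:,1]>45)|(hsv[:,:,2]>225))&(hsv[:,:,1]<125)).astype(np.uint8)
  for c in cv2.findContours(m,0,1)[0]:
    if cv2.contourArea(c)>500:
      h=cv2.convexHull(c)[:,0];print(h.mean(0),cv2.minEnclosingCircle(np.array([ray(s,*a,.052)[:2] for a in h],np.float32)))
E
```

```text
clock: 17.7
tool_pos: [0.5682, -0.1876, 0.1541]
ee_rot: [0.561, 3.09, -0.001]
wrist_force: [0.5, 0.2, -0.7]
width: 0.0511
gripper_force: 0.0
clock: 18.32
tool_pos: [0.566, -0.3819, 0.1528]
ee_rot: [-0.563, -3.09, -0.001]
wrist_force: [-0.1, 0.5, -0.4]
width: 0.0515
gripper_force: 0.0
[ 0.56618535 -0.38057028  0.1531478 ]
[312 196]
[194.09090909 385.54545455] ((0.7231327295303345, -0.5887560844421387), 0.02652576193213463)
[626.25  383.125] ((0.8958536386489868, -0.12969094514846802), 0.02566848136484623)
[159.61538462 284.30769231] ((0.6077454090118408, -0.6467170715332031), 0.15935787558555603)
[314.78378378 196.75675676] ((0.5646788477897644, -0.38054442405700684), 0.03767132759094238)
[246.07894737  61.36842105] ((0.4404403567314148, -0.38879507780075073), 0.040931586176157)
[181.5        257.41666667] ((0.584227442741394, -0.5212736129760742), 0.025652239099144936)
[316.55555556 196.19444444] ((0.5646788477897644, -0.38054442405700684), 0.03767132759094238)
[247.2972973   54.91891892] ((0.4396662414073944, -0.3892062306404114), 0.04005737602710724)
```

Run:
```python
from h import *
s=snap('wrist')
hsv=cv2.cvtColor(s['frame'],cv2.COLOR_RGB2HSV)
print(hsv[185,255:375:5].tolist())
m=((hsv[:,:,0]>8)&(hsv[:,:,0]<32)&(hsv[:,:,2]>90)&(hsv[:,:,1]>27)&(hsv[:,:,1]<125)).astype(np.uint8)
M=np.zeros_like(m);cv2.circle(M,(313,196),52,1,-1);m&=M
m=cv2.morphologyEx(m,cv2.MORPH_OPEN,np.ones((3,3),np.uint8))
for c in cv2.findContours(m,0,1)[0]:
    if cv2.contourArea(c)>300:
      h=cv2.convexHull(c)[:,0];print(h.mean(0),cv2.boundingRect(h),cv2.minEnclosingCircle(np.array([ray(s,*a,.052)[:2] for a in h],np.float32)))
```

```text
[[24, 26, 100], [27, 27, 104], [16, 32, 137], [15, 33, 139], [15, 66, 147], [16, 86, 163], [16, 88, 163], [16, 87, 164], [17, 87, 164], [17, 88, 163], [23, 60, 253], [26, 34, 255], [26, 34, 255], [26, 35, 255], [26, 34, 255], [26, 33, 255], [24, 38, 254], [21, 13, 251], [20, 15, 249], [22, 32, 207], [24, 31, 207], [24, 30, 201], [23, 33, 208], [24, 32, 205]]
[313.85106383 196.93617021] (262, 145, 103, 103) ((0.5687029957771301, -0.38027483224868774), 0.0483010858297348)
```

Run:
```python
from h import *
s=snap('wrist'); o=env.get_obs()
hsv=cv2.cvtColor(s['frame'],cv2.COLOR_RGB2HSV)
m=((hsv[:,:,0]>8)&(hsv[:,:,0]<32)&(((hsv[:,:,2]>90)&(hsv[:,:,1]>48))|((hsv[:,:,1]>27)&(hsv[:,:,2]>235)))&(hsv[:,:,1]<125)).astype(np.uint8)
m=cv2.morphologyEx(m,cv2.MORPH_OPEN,np.ones((3,3),np.uint8))
for c in cv2.findContours(m,0,1)[0]:
    if cv2.contourArea(c)>300 and abs(c[:,0,0].mean()-313)<40:
      h=cv2.convexHull(c)[:,0];p=np.array([ray(s,*a,.052)[:2] for a in h],np.float32);(x,y),r=cv2.minEnclosingCircle(p);print(cv2.boundingRect(h),x,y,r)
      T=R.from_rotvec(o['ee_rot']).as_matrix(); print(o['tool_pos'],T.T@(np.array([x,y,0])-o['tool_pos']))
```

```text
(271, 164, 67, 66) 0.5656173229217529 -0.3866819441318512 0.030881227925419807
[ 0.56659505 -0.37948673  0.15377887] [-0.00159139 -0.00712965  0.1537768 ]
```

```bash
python3 -m jog '[{"translation":[-0.2,-0.7,4],"spin":0,"fingers":0.4},{"translation":[-0.2,-0.7,7],"spin":0,"fingers":0.4},{"translation":[-0.2,-0.7,9],"spin":0,"fingers":0.4},{"translation":[-0.2,-0.7,10.3],"spin":0,"fingers":0.4},{"translation":[-0.2,-0.7,10.7],"spin":0,"fingers":0.4},{"translation":[-0.2,-0.7,10.7],"spin":0,"fingers":1},{"translation":[-0.2,-0.7,10.7],"spin":0,"fingers":1},{"translation":[-0.2,-0.7,10.7],"spin":0,"fingers":1}]';  python3 -m jog '[{"translation":[0,0,0],"spin":0,"fingers":1},{"translation":[0,0,0],"spin":0,"fingers":1}]'
```

```text
clock: 19.48
tool_pos: [0.5661, -0.3886, 0.0475]
ee_rot: [0.56, 3.09, -0.001]
wrist_force: [1.5, 1.2, 3.5]
width: 0.0224
gripper_force: 29.8
clock: 19.73
tool_pos: [0.5661, -0.3887, 0.0475]
ee_rot: [0.56, 3.09, -0.001]
wrist_force: [1.1, 1.3, 5.9]
width: 0.0226
gripper_force: 30.0
```

```bash
python3 -m jog '[{"translation":[0,0,-1],"spin":0,"fingers":1},{"translation":[0,0,-5],"spin":0,"fingers":1},{"translation":[2,5.2,-5],"spin":0,"fingers":1},{"translation":[4,10.4,-5],"spin":0,"fingers":1},{"translation":[6,15.6,-5],"spin":0,"fingers":1},{"translation":[8,20.8,-5],"spin":0,"fingers":1},{"translation":[10,25.5,-5],"spin":0,"fingers":1},{"translation":[11.6,29.5,-5],"spin":0,"fingers":1}]'; python3 -m jog '[{"translation":[0.7,1.8,0],"spin":0,"fingers":1},{"translation":[0.7,1.8,2],"spin":0,"fingers":1},{"translation":[0.7,1.8,4],"spin":0,"fingers":1},{"translation":[0.7,1.8,5.3],"spin":0,"fingers":1},{"translation":[0.7,1.8,5.3],"spin":0,"fingers":1}]'
python3 - <<'E'
from h import *
s=snap('wrist','w11.png');print(inhand(s,.0045))
for l in lids(s): print(l)
print(tray(s))
E
```

```text
clock: 20.72
tool_pos: [0.5603, -0.0697, 0.097]
ee_rot: [0.56, 3.091, -0.0]
wrist_force: [0.1, -0.3, -1.3]
width: 0.0224
gripper_force: 29.8
clock: 21.35
tool_pos: [0.56, -0.0526, 0.0428]
ee_rot: [-0.561, -3.089, 0.0]
wrist_force: [0.4, -0.2, -0.3]
width: 0.0226
gripper_force: 29.8
(array([0.0025, 0.0007]), np.float64(0.0003), array([ 0.5605, -0.0526,  0.0435]), array([ 0.5,  0.6, -0.4]), 233)
(array([511., 229.]), [(0.6099, 0.072, 0.0136), (0.6048, 0.0683, 0.0131)])
(array([337., 248.]), [(0.5955, -0.0407, 0.0612), (0.5909, -0.04, 0.0588)])
(array([439., 243.]), [(0.6099, 0.0292, 0.0718), (0.6048, 0.0271, 0.0689)])
(array([520., 189.]), [(0.5871, 0.0854, 0.0383), (0.5828, 0.0811, 0.0368)])
(array([345., 132.]), [(0.5119, -0.0116, 0.0309), (0.5107, -0.0121, 0.0296)])
(((0.5688173174858093, 0.011165592819452286), 0.10285697877407074), array([0.5688178 , 0.01131146]), np.float64(0.10236778672547694))
```

```bash
python3 -m jog '[{"translation":[-0.2,0,0.5],"spin":0,"fingers":1},{"translation":[-0.2,0,1],"spin":0,"fingers":1},{"translation":[-0.2,0,1.3],"spin":0,"fingers":1},{"translation":[-0.2,0,1.3],"spin":0,"fingers":1}]'
python3 - <<'E'
from h import *
s=snap('wrist');print(inhand(s,.0045))
E
```

```text
clock: 21.9
tool_pos: [0.5621, -0.0528, 0.0302]
ee_rot: [-0.56, -3.091, 0.0]
wrist_force: [-0.5, -0.6, -1.2]
width: 0.0224
gripper_force: 29.8
(array([0.002 , 0.0009]), np.float64(0.0003), array([ 0.5622, -0.0528,  0.0305]), array([-0.5, -0.8, -0.9]), 232)
```

```bash
python3 -m jog '[{"translation":[0,-0.03,0.5],"spin":0,"fingers":1},{"translation":[0,-0.03,1],"spin":0,"fingers":1},{"translation":[0,-0.03,1.3],"spin":0,"fingers":1},{"translation":[0,-0.03,1.45],"spin":0,"fingers":1},{"translation":[0,-0.03,1.48],"spin":0,"fingers":1}]'
python3 - <<'E'
from h import *
s=snap('wrist');print(inhand(s,.0045))
E
```

```text
clock: 22.58
tool_pos: [0.5622, -0.0531, 0.0156]
ee_rot: [-0.561, -3.091, -0.0]
wrist_force: [-0.7, 0.6, -1.0]
width: 0.0225
gripper_force: 29.9
(array([0.002 , 0.0008]), np.float64(0.0004), array([ 0.5622, -0.0532,  0.0157]), array([ 0.7,  0.4, -0.9]), 232)
```

```bash
python3 -m jog '[{"translation":[0,0,0.08],"spin":0,"fingers":1},{"translation":[0,0,0.08],"spin":0,"fingers":1}]'; python3 -m jog '[{"translation":[0,0,0.06],"spin":0,"fingers":1},{"translation":[0,0,0.06],"spin":0,"fingers":1}]'
```

```text
clock: 22.88
tool_pos: [0.5623, -0.0531, 0.0155]
ee_rot: [0.56, 3.091, 0.0]
wrist_force: [-2.0, 0.8, 6.0]
width: 0.0224
gripper_force: 30.4
clock: 23.12
tool_pos: [0.5623, -0.0531, 0.0154]
ee_rot: [0.56, 3.09, -0.0]
wrist_force: [-4.0, 0.9, 10.9]
width: 0.0223
gripper_force: 31.0
```

```bash
python3 -m jog '[{"translation":[0,0,-0.1],"spin":0,"fingers":0.6},{"translation":[0,0,-0.1],"spin":0,"fingers":0.6},{"translation":[0,0,-2],"spin":0,"fingers":0.6},{"translation":[0,0,-6],"spin":0,"fingers":0.5},{"translation":[0.5,2,-9.5],"spin":0,"fingers":0.4},{"translation":[2.5,7,-9.5],"spin":0,"fingers":0.4},{"translation":[4.5,12,-9.5],"spin":0,"fingers":0.4},{"translation":[6.4,16.5,-9.5],"spin":0,"fingers":0.4}]'
python3 - <<'E'
from h import *
s=snap('wrist','w12.png');print(env.get_obs()['tool_pos'])
for l in lids(s): print(l)
E
```

```text
clock: 24.12
tool_pos: [0.5601, 0.1255, 0.1092]
ee_rot: [0.561, 3.091, 0.0]
wrist_force: [-0.3, -0.2, 0.3]
width: 0.051
gripper_force: 0.0
[0.55934505 0.1302589  0.10922967]
(array([575., 336.]), [(0.8271, 0.3346, 0.0949), (0.8167, 0.3293, 0.0921)])
(array([184., 232.]), [(0.5776, 0.0014, 0.1026), (0.5747, 0.006, 0.0995)])
(array([617., 118.]), [(0.5821, 0.3794, 0.0172), (0.5791, 0.3727, 0.0167)])
(array([605.,  67.]), [(0.5476, 0.3749, 0.0263), (0.5456, 0.3683, 0.0255)])
(array([458.,  71.]), [(0.5041, 0.261, 0.0406), (0.5034, 0.2578, 0.0394)])
```

```bash
python3 -m jog '[{"translation":[2,5.2,0],"spin":0,"fingers":0.4},{"translation":[4,10.4,0],"spin":0,"fingers":0.4},{"translation":[6.5,16.5,0],"spin":0,"fingers":0.4},{"translation":[9.2,23.8,0],"spin":0,"fingers":0.4},{"translation":[9.2,23.8,0],"spin":0,"fingers":0.4},{"translation":[9.2,23.8,0],"spin":0,"fingers":0.4}]'
python3 - <<'E'
from h import *
s=snap('wrist','w13.png'); o=env.get_obs(); T=R.from_rotvec(o['ee_rot']).as_matrix(); print(o['tool_pos'])
for l in lids(s,110):
    print(l, (T.T@(np.array([*l[1][0][:2],0])-o['tool_pos']))[:2].round(4))
E
```

```text
clock: 24.92
tool_pos: [0.5572, 0.3799, 0.1085]
ee_rot: [-0.557, -3.091, 0.001]
wrist_force: [-0.1, 0.2, -0.6]
width: 0.0514
gripper_force: 0.0
[0.55743875 0.37872648 0.10870727]
(array([ 31., 338.]), [(0.6046, 0.0281, 0.0751), (0.6008, 0.0396, 0.0728)]) [-0.1671 -0.3117]
(array([587., 255.]), [(0.7342, 0.6283, 0.0817), (0.7265, 0.6217, 0.0792)]) [-0.0781  0.2958]
(array([313., 201.]), [(0.5601, 0.381, 0.0313), (0.5577, 0.3819, 0.0304)]) [-0.0017  0.0032]
(array([163., 187.]), [(0.5046, 0.2618, 0.0421), (0.5038, 0.2663, 0.0408)]) [ 0.0085 -0.1279]
(array([593., 116.]), [(0.5834, 0.6443, 0.0563), (0.5803, 0.6372, 0.0546)]) [0.0687 0.2579]
(array([244.,  44.]), [(0.4216, 0.3787, 0.0511), (0.4233, 0.3796, 0.0495)]) [ 0.1272 -0.0475]
(array([64., 66.]), [(0.3844, 0.2301, 0.0486), (0.3873, 0.2356, 0.0472)]) [ 0.1099 -0.1997]
```

```bash
python3 -m jog '[{"translation":[-0.2,0.2,4],"spin":0,"fingers":0.4},{"translation":[-0.2,0.2,7],"spin":0,"fingers":0.4},{"translation":[-0.2,0.2,9],"spin":0,"fingers":0.4},{"translation":[-0.2,0.2,10],"spin":0,"fingers":0.4},{"translation":[-0.2,0.2,10.3],"spin":0,"fingers":0.4},{"translation":[-0.2,0.2,10.3],"spin":0,"fingers":1},{"translation":[-0.2,0.2,10.3],"spin":0,"fingers":1},{"translation":[-0.2,0.2,10.3],"spin":0,"fingers":1}]';  python3 -m jog '[{"translation":[0,0,0],"spin":0,"fingers":1},{"translation":[0,0,0],"spin":0,"fingers":1}]'
```

```text
clock: 25.98
tool_pos: [0.5608, 0.3802, 0.0073]
ee_rot: [0.56, 3.09, 0.001]
wrist_force: [0.5, -2.3, 4.8]
width: 0.0228
gripper_force: 29.8
clock: 26.22
tool_pos: [0.5608, 0.3803, 0.0073]
ee_rot: [0.56, 3.09, 0.001]
wrist_force: [-0.2, -1.6, 6.0]
width: 0.0222
gripper_force: 29.8
```

```bash
python3 -m jog '[{"translation":[0,0,-1],"spin":0,"fingers":1},{"translation":[0,0,-5],"spin":0,"fingers":1},{"translation":[-0.7,-3,-9],"spin":0,"fingers":1},{"translation":[-2,-8.2,-9],"spin":0,"fingers":1},{"translation":[-3.3,-13.6,-9],"spin":0,"fingers":1},{"translation":[-4.6,-19,-9],"spin":0,"fingers":1},{"translation":[-5.9,-24.3,-9],"spin":0,"fingers":1},{"translation":[-7.1,-29,-9],"spin":0,"fingers":1}]'; python3 -m jog '[{"translation":[-0.8,-3.4,0],"spin":0,"fingers":1},{"translation":[-0.8,-3.4,0],"spin":0,"fingers":1},{"translation":[-0.8,-3.4,3],"spin":0,"fingers":1},{"translation":[-0.8,-3.4,5],"spin":0,"fingers":1},{"translation":[-0.8,-3.4,5],"spin":0,"fingers":1}]'
python3 - <<'E'
from h import *
s=snap('wrist','w14.png');print(inhand(s,.0047))
for l in lids(s): print(l)
print(tray(s))
E
```

```text
clock: 27.22
tool_pos: [0.5243, 0.0821, 0.0969]
ee_rot: [0.561, 3.091, 0.0]
wrist_force: [2.0, -0.3, -1.0]
width: 0.0225
gripper_force: 29.7
clock: 27.85
tool_pos: [0.5195, 0.0499, 0.0454]
ee_rot: [-0.559, -3.089, -0.0]
wrist_force: [-0.4, 1.0, -0.3]
width: 0.0224
gripper_force: 29.8
(array([ 0.0044, -0.0012]), np.float64(0.0022), array([0.5202, 0.0498, 0.0464]), array([-0.1,  0.3, -1.1]), 234)
(array([209., 242.]), [(0.5151, -0.0174, 0.0369), (0.5122, -0.0135, 0.0355)])
(array([324., 262.]), [(0.5716, 0.0295, 0.0768), (0.5664, 0.0315, 0.0738)])
(array([607., 147.]), [(0.5331, 0.2433, 0.0216), (0.5295, 0.2369, 0.0208)])
(array([593.,  70.]), [(0.4922, 0.2438, 0.0345), (0.4902, 0.2373, 0.0332)])
(((0.5634002685546875, 0.012918166816234589), 0.10267574340105057), array([0.56519837, 0.01298265]), np.float64(0.10131342968799947))
```

```bash
sed -i 's/m\[:,:230\]=0;m\[:,410:\]=0/m[:,:250]=0;m[:,385:]=0/' h.py
python3 - <<'E'
from h import *
s=snap('wrist','w15.png');print(inhand(s,.0047))
h=cv2.cvtColor(s['frame'],cv2.COLOR_RGB2HSV)
m=((h[:,:,0]<32)&(h[:,:,0]>8)&((h[:,:,1]>SMIN)|(h[:,:,2]>225))&(h[:,:,1]<125)&(h[:,:,2]>75))
for v in range(185,240,6):
    x=np.where(m[v,240:400])[0]+240; print(v, x.min() if len(x) else None, x.max() if len(x) else None,len(x))
E
```

```text
(array([ 0.0034, -0.0001]), np.float64(0.0013), array([0.5208, 0.0497, 0.047 ]), array([ 0.4,  0.9, -0.9]), 233)
185 368 370 3
191 375 377 3
197 382 384 3
203 291 391 50
209 240 395 75
215 240 399 95
221 240 356 108
227 240 359 117
233 240 362 123
239 240 363 124
```

Run:
```python
from h import *
from scipy.optimize import least_squares
s=snap('wrist'); o=env.get_obs();T=R.from_rotvec(o['ee_rot']).as_matrix();z=o['tool_pos'][2]+.0047
h=cv2.cvtColor(s['frame'],cv2.COLOR_RGB2HSV)
m=((h[:,:,0]<32)&(h[:,:,0]>8)&((h[:,:,1]>SMIN)|(h[:,:,2]>225))&(h[:,:,1]<125)&(h[:,:,2]>75)).astype(np.uint8)
m=cv2.morphologyEx(m,cv2.MORPH_OPEN,np.ones((7,7),np.uint8))
pts=[]
for v in range(212,236,2):
    r=np.where(m[v,300:380]==0)[0]; r=r[r>20]; pts.append((300+r[0]-.5,v))
for u in range(290,346,3):
    c=np.where(m[180:230,u])[0]; pts.append((u,180+c[0]-.5))
p=np.array([(T.T@(ray(s,*q,z)-o['tool_pos']))[:2] for q in pts])
f=least_squares(lambda a:np.hypot(*(p-a).T)-.030,[0,0],loss='soft_l1',f_scale=.0005)
print(f.x,np.abs(f.fun).mean(),o['tool_pos'], (o['tool_pos']+T@np.array([*f.x,0]))[:2])
```

```text
[2.74116348e-03 3.78191104e-05] 0.00037435911259434243 [0.52100959 0.04953096 0.04723296] [0.51845554 0.05052708]
```

```bash
python3 -m jog '[{"translation":[-0.03,0,1],"spin":0,"fingers":1},{"translation":[-0.03,0,2],"spin":0,"fingers":1},{"translation":[-0.03,0,2.7],"spin":0,"fingers":1},{"translation":[-0.03,0,3],"spin":0,"fingers":1},{"translation":[-0.03,0,3.1],"spin":0,"fingers":1},{"translation":[-0.03,0,3.15],"spin":0,"fingers":1},{"translation":[-0.03,0,3.2],"spin":0,"fingers":1}]'; python3 -m jog '[{"translation":[0,0,0.04],"spin":0,"fingers":1},{"translation":[0,0,0.04],"spin":0,"fingers":1}]'
```

```text
clock: 28.88
tool_pos: [0.5204, 0.0488, 0.0152]
ee_rot: [0.561, 3.091, -0.0]
wrist_force: [-6.7, -0.7, 13.5]
width: 0.0225
gripper_force: 31.2
clock: 29.12
tool_pos: [0.5204, 0.0488, 0.0152]
ee_rot: [0.561, 3.091, -0.0]
wrist_force: [-6.8, 0.7, 14.5]
width: 0.0226
gripper_force: 31.3
```

Seated. Release, rise and look from above for the final check.

```bash
python3 -m jog '[{"translation":[0,0,-0.1],"spin":0,"fingers":0.5},{"translation":[0,0,-0.1],"spin":0,"fingers":0.5},{"translation":[0,0,-2],"spin":0,"fingers":0.5},{"translation":[0,0,-6],"spin":0,"fingers":0.5},{"translation":[0,0,-12],"spin":0,"fingers":0.4},{"translation":[-6,-1.5,-18],"spin":0,"fingers":0.4},{"translation":[-6,-1.5,-20],"spin":0,"fingers":0.4},{"translation":[-6,-1.5,-20],"spin":0,"fingers":0.4}]'
python3 - <<'E'
from h import *
s=snap('wrist'); o=env.get_obs();print(o['tool_pos'],tray(s))
for u in lids(s): print(u)
q=proj(s,[.569,.011,.02]).astype(int)
cv2.imwrite('pics/fin.png',cv2.resize(s['frame'][max(q[1]-120,0):q[1]+120,q[0]-140:q[0]+140],None,fx=2.5,fy=2.5,interpolation=cv2.INTER_CUBIC)[:,:,::-1])
E
```

```text
clock: 30.12
tool_pos: [0.5736, 0.0129, 0.2161]
ee_rot: [0.561, 3.086, 0.0]
wrist_force: [0.2, -0.3, -0.3]
width: 0.0513
gripper_force: 0.0
[0.57228786 0.01346864 0.21420332] (((0.5684877634048462, 0.010996002703905106), 0.10276749730110168), array([0.56856948, 0.0110729 ]), np.float64(0.10214602398927927))
(array([589., 336.]), [(0.9748, 0.368, 0.1229), (0.9645, 0.361, 0.1203)])
(array([598., 236.]), [(0.7973, 0.3267, 0.0663), (0.7908, 0.3206, 0.0649)])
(array([259., 178.]), [(0.5634, -0.0531, 0.0314), (0.5619, -0.051, 0.0308)])
(array([326., 184.]), [(0.6, 0.0233, 0.0857), (0.5978, 0.0237, 0.0839)])
(array([273., 123.]), [(0.5104, -0.0125, 0.0311), (0.51, -0.0112, 0.0304)])
(array([324., 114.]), [(0.5209, 0.0502, 0.0309), (0.5203, 0.05, 0.0302)])
(array([509.,  37.]), [(0.5042, 0.2591, 0.0405), (0.504, 0.2545, 0.0396)])
```

View pics/fin.png

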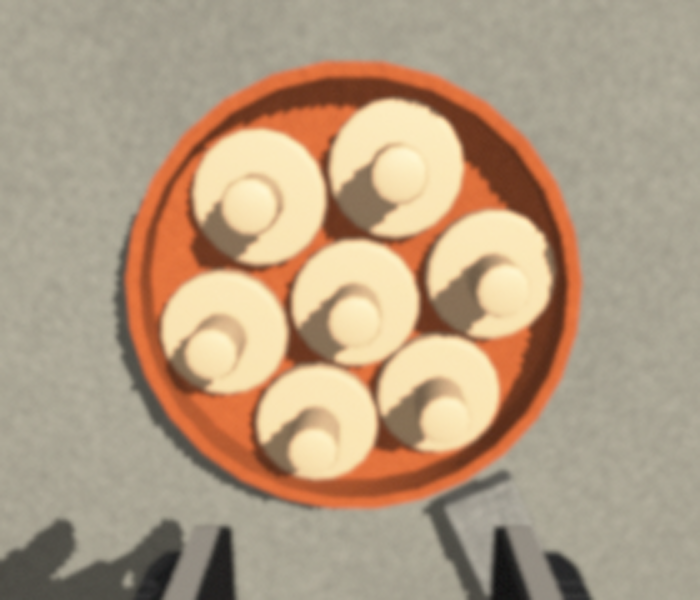

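The picture shows all seven lids flat in one layer with gaps between them: middle lid at (355,300) in the crop, six round it, and none tilted or overlapping.

```bash
python3 -c "
from plant import env
print(env.job_done())"
```

```text
the job is handed in; nothing more can be done
None
```

All seven lids lie flat in the tray, one in the middle and six round it, and the job was handed in at about 30 s on the robot's clock; I didn't re-measure the bystanders at the end, but saw no contact with them.

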